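# Wedge up the rocking box

## Task

One foot of the small oak box, the near one that the loose dark wedge on the bench points at, is too short, so the box rocks. With the fingertips alone, gripping and lifting nothing, push the wedge under that foot just until the box no longer rocks, without shoving the box along or tilting it, and leave the other things alone. Then prove it: press straight down on the corner of the lid above that foot, firmly (10 N or so), and finish while still holding this press, with the box standing firm and level.

Things in the scene. Friction and masses are not known exactly. Their poses are not given: they have to be found in the camera images.
- oak_box: Shut oak box with a flat lid, 180 x 200 mm, 60 mm high, 0.9 to 1.4 kg, on four dark block feet 20 mm high. Origin: at bench level (z = 0) under the axis of the short foot; its x axis runs from there to the next foot farther from the robot (140 mm), its y axis to the other near foot (160 mm), z up. It stands level on the three good feet; 2 to 6 N on the lid over the short foot tips it down.
- lid_corner (a point): The point on top of the lid straight above the axis of the short foot, 20 mm in from both lid edges, 60 mm over the bench when the box stands level. Same axes as the box.
- short_foot (a point): Centre of the underside of the short foot, flat, 24 x 24 mm, fixed to the box. While the box stands level it hangs 5 to 9 mm above the bench, differently in every start. The wedge binds under its near lower edge, 12 mm in front of its axis (x = -12 mm in the box). The sides of the box stand 6 mm out past the feet, the lid 8 mm. Same axes as the box.
- wedge: Loose dark walnut wedge, 110 mm long, 44 mm wide, 70 g, lying flat in front of the short foot. Origin: centre of its underside; x points along it to the thin tip, roughly at the short foot; z up. 3 mm thick at the tip, rising evenly to 15 mm at the butt (1 mm in 9 mm). The push takes under 1 N while it slides free and several N once it binds under the foot; it does not slip back under load.
- wedge_tip (a point): Middle of the thin end of the wedge, at its underside (55 mm ahead of the wedge's origin). Same axes as the wedge.
- wedge_butt (a point): Centre of the wedge's thick end face, 44 mm wide and 15 mm high, 7.5 mm over the bench; this is the face to push. Same axes as the wedge.
- tool_box: Fixed wooden tool box to the right of the work, 204 (x) x 346 (y) mm, sides 120 mm high; its lid, hinged on the side near the robot, stands open and reaches 310 mm above the bench. Origin: centre of its underside.
- scribing_block: Bystander: flat pale timber offcut, 50 x 160 x 18 mm; origin at the centre of its underside.
- pencil: Bystander: red carpenter's pencil, 186 mm long; origin at the centre of its underside.
- wax: Bystander: round green and cream wax tin, 78 mm across, 34 mm high; origin at the centre of its underside.
- glue: Bystander: upright cream glue bottle with a red nozzle, 63 mm across, 174 mm high; origin at the centre of its underside.
- tape: Bystander: yellow and black tape measure, 43 x 82 x 68 mm; origin at the centre of its underside.

How it is judged:
By the outcome, as a careful person would: the job done as asked, in the order asked, and still so for the second after the job is handed in, while the arm keeps its last pose, push and grip.
It also fails if it takes over 58 s, if anything falls off the work surface, if the arm or the gripper's body presses on something with over 40 N, if the wrist force passes 120 N, or if a joint passes its speed limit or range.

## Robot

A 6-joint arm with a two-finger parallel gripper is mounted at the origin on a cart in front of the work surface, level with it; the furniture and walls round the work are solid. World frame = base frame: x ahead of the robot, y to its left, z up, the work surface at z = 0. Lengths are in mm, angles in degrees, forces in N, time in s.
With the tool pointing down it reaches from about 350 to 850 mm from the base axis. Payload 8.1 kg.
Tool frame: the origin (TCP) lies at the very end of the fingers, on their centre line; the grasp point (between the pads) lies grip_depth behind it (grip_depth is the distance from the TCP to the grasp point, in mm); z points along the fingers, y is the direction in which the jaws open and shut (so a half turn about z gives the same grasp; the last joint's range is limited). The gripper opens to 85 mm and grips with 20 to 120 N. Pads are 22 mm wide; open, the fingers measure 114 mm over their backs; the gripper's body (76 mm by 85 mm) begins 54 mm behind the grasp point. The pads swing forward as they close: fully open they stand 13 mm farther back than shut.
Start: joints at [-68.033, 7.471, 85.268, -0, 87.261, -4.893], TCP at [271.109, -535.262, 231.292] pointing down, gripper open.
Joint ranges: [-169.43, 169.43], [-51.17, 129.36], [1.28, 143.12], [-76.62, 256.62], [0, 156.53], [-152.29, 152.29]. Speed limits (degrees/s): [136.94, 136.94, 159.86, 180, 180, 180].

## Interface

Orientations are given as [roll, pitch, yaw] about the fixed x, y, z axes, in that order (R = Rz(yaw) Ry(pitch) Rx(roll)).
In Python, from bench import * gives the robot as it stands.
- The arm moves only by the tool step_arm, never from a script. Its argument "plan" is a list of rows, each an object of numbers: "grip": the finger opening in cm, from 0 to 8.54; "tx", "ty", "tz": the shift along the tool's x, y, z in cm; "ax", "ay", "az": the turn, a rotation vector about the tool's x, y, z in degrees. In form: [{"grip": .., "tx": .., "ty": .., "tz": .., "ax": .., "ay": .., "az": ..}, ...]. A call has 1 to 8 rows; each row shifts and turns the commanded pose from where the row before left it, along the tool's axes as they then stand; what a row does not reach is not made up. A row lasts 1/12 s, in which the tool goes at most 41.7 mm and 7.16 degrees, less where a joint would pass 70% of its speed; a pose out of reach is approached as far as the arm can. A call with a gripper value outside its range is refused whole. The fingers move at their own pace and stop on an object; "newtons" is the grip in N (left out, the last holds). Time passes only in rows, so rows that do not move let the fingers close. It gives the time, the measured TCP pose, the force and the opening at its end, in the units of the state.
- sense(): the state, without advancing time (a new reading comes with each control period).
- snapshot(name): name is "scene" or "top"; returns the picture (420x560x3 uint8, red, green, blue); there is no depth.
- camera_model(name): a dict with "intrinsics" (3x3 intrinsics, pixels), "pose" (4x4, takes a point from camera to world coordinates). Camera axes: x right, y down, z forward; pixel columns grow to the right and rows downward; lengths in mm; the calibration is good to about 2 mm. A picture is of the moment at which its call begins. camera_model takes no time and is no camera call.
- hand_in(): hands the job in, once; it reports no verdict.
The state is a dict: "time": time; "joint_pos": joint angles; "qd": joint speeds; "joint_efforts": joint torques, N m; "tool_pos": TCP position; "tcp_rot": TCP orientation; "ft_force": force on the tool from outside, world axes, zero at the start; "wrist_torque": the same for the moment, N m; "finger_gap": finger opening in mm.
Only numpy, scipy, OpenCV 4.12 (cv2) and the standard library are available. Lean on these libraries where they do the work, as an engineer would, in place of code of your own. Each camera call takes 0.05 s, during which the arm holds its last target.

## Working session

There is one attempt and no reset: what is moved stays moved. The work goes in short steps, Python scripts to look and compute and a tool call to move; the robot and the scene stay as the last step left them, time stands still between calls to the robot, and variables do not carry over. Pictures are saved under pics/ and viewed, and the job is handed in when it is done.

Besides the shell and the picture viewer there is one more tool, called after "Call:" by a JSON object that holds its "name" and its "arguments". step_arm: Moves the arm, as the interface text tells. Its arguments: {"type":"object","properties":{"plan":{"type":"array","items":{"type":"object","properties":{"grip":{"type":"number"},"tx":{"type":"number"},"ty":{"type":"number"},"tz":{"type":"number"},"ax":{"type":"number"},"ay":{"type":"number"},"az":{"type":"number"}}}},"newtons":{"type":"number"}},"required":["plan"]}

```bash
ls; mkdir -p pics
python3 - <<'E'
from bench import *
import cv2,numpy as np
print(sense())
for n in("scene","top"):
    im=snapshot(n); cv2.imwrite(f"pics/{n}0.png",im[:,:,::-1]); m=camera_model(n); print(n,np.round(m["intrinsics"],2).tolist(),np.round(m["pose"],4).tolist())
E
```

```text
pics
{'time': 0.0, 'joint_pos': array([-6.80344402e+01,  7.51536330e+00,  8.53337431e+01, -4.40351646e-04,
        8.72627534e+01, -4.89288592e+00]), 'qd': array([-0.02463743, -0.05141452,  0.00610272, -0.02539452,  0.01559487,
        0.11539283]), 'joint_efforts': array([ 1.74594454e-03, -5.69387591e+01, -5.00550342e+01,  1.85681802e-04,
        1.48278050e-02, -4.76329819e-05]), 'tool_pos': array([ 270.86935203, -534.71425178,  230.19901755]), 'tcp_rot': array([-1.79888510e+02, -9.10267238e-03,  2.68584583e+01]), 'ft_force': array([ 0.45974809,  0.18938529, -0.60822281]), 'wrist_torque': array([ 0.00755969, -0.01329715, -0.01848242]), 'finger_gap': 85.22167650563635}
scene [[453.41, 0.0, 280.95], [0.0, 453.41, 207.29], [0.0, 0.0, 1.0]] [[-0.4526, -0.3728, 0.8101, -510.5889], [-0.8917, 0.2003, -0.406, 563.232], [-0.0109, -0.906, -0.4231, 627.2053], [0.0, 0.0, 0.0, 1.0]]
top [[520.49, 0.0, 284.65], [0.0, 520.49, 206.78], [0.0, 0.0, 1.0]] [[0.0064, -0.9888, 0.149, 294.5341], [-0.9998, -0.0039, 0.017, 23.9509], [-0.0162, -0.1491, -0.9887, 1607.5604], [0.0, 0.0, 0.0, 1.0]]
```

View pics/scene0.png

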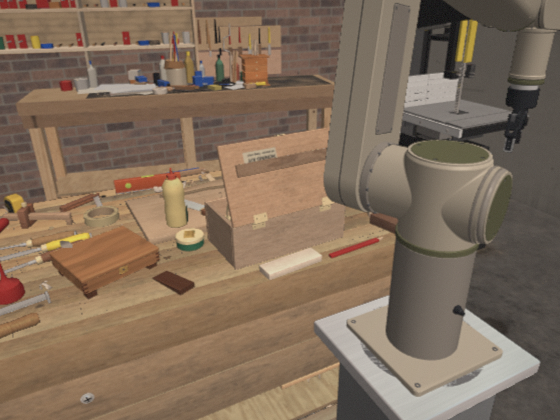

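View pics/top0.png

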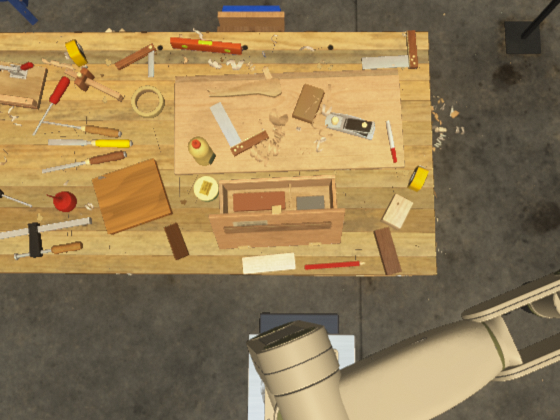

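Run:
```python
import cv2
a=cv2.imread("pics/top0.png")[145:275,80:225]; cv2.imwrite("pics/c1.png",cv2.resize(a,None,fx=5.4,fy=4.6*1.0 if 0 else 5.4/1.2,interpolation=cv2.INTER_CUBIC)) if 0 else cv2.imwrite("pics/c1.png",cv2.resize(a,None,fx=4.5,fy=4.5,interpolation=cv2.INTER_CUBIC))
a=cv2.imread("pics/scene0.png")[210:310,40:210]; cv2.imwrite("pics/c2.png",cv2.resize(a,None,fx=4.5,fy=4.5,interpolation=cv2.INTER_CUBIC))
```

```text
(no output)
```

View pics/c1.png

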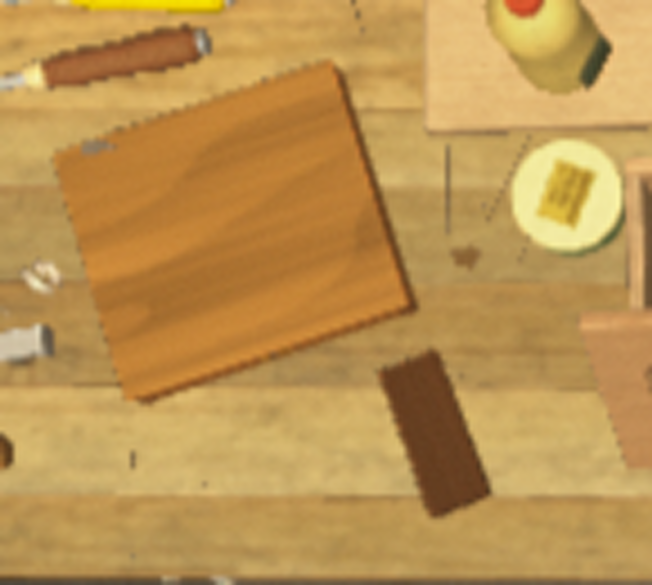

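View pics/c2.png

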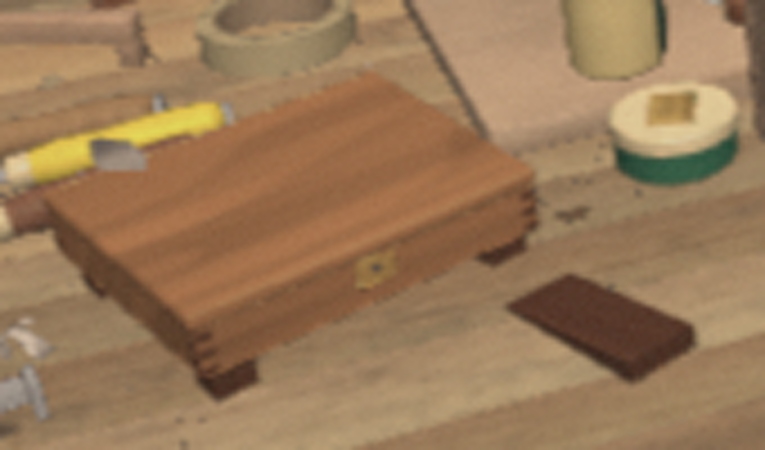

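```bash
cat > h.py <<'E'
from bench import *
import numpy as np, cv2
from scipy.optimize import least_squares
CM={n:camera_model(n) for n in("scene","top")}
def proj(n,P):
    m=CM[n]; T=np.linalg.inv(m["pose"]); p=np.atleast_2d(P)@T[:3,:3].T+T[:3,3]; q=p@np.asarray(m["intrinsics"]).T; return q[:,:2]/q[:,2:]
def ray(n,uv,z):
    m=CM[n]; T=np.asarray(m["pose"]); d=T[:3,:3]@np.linalg.solve(m["intrinsics"],[uv[0],uv[1],1]); return T[:3,3]+d*(z-T[2,3])/d[2]
def cp(c,off,s): return (np.array(c,float)+.5)/s-.5+np.array(off)
def place(p,L):
    c,s=np.cos(p[2]),np.sin(p[2]); L=np.atleast_2d(L); return np.c_[p[0]+c*L[:,0]-s*L[:,1],p[1]+s*L[:,0]+c*L[:,1],L[:,2]]
E
python3 - <<'E'
from h import *
lid=np.array([[-20,-20,60],[160,-20,60],[160,180,60],[-20,180,60.]]) # NR,FR,FL,NL
T=cp([[405,306],[332,62],[55,155],[130,397]],(80,145),4.5)
S=cp([[535,172],[372,73],[45,203],[190,325]],(40,210),4.5)
wl=np.array([[55,22,3],[55,-22,3],[-55,-22,15],[-55,22,15.]])
WT=cp([[380,372],[435,349],[490,493],[437,517]],(80,145),4.5)
WS=cp([[510,306],[571,275],[692,325],[631,362]],(40,210),4.5)
for nm,L,t,s,x0 in (("box",lid,T,S,[450,300,.3]),("wedge",wl,WT,WS,[420,250,.3])):
  for ns in (("top",),("scene",),("top","scene")):
    f=lambda p:np.concatenate([(proj(n,place(p,L))-(t if n=="top" else s)).ravel() for n in ns])
    r=least_squares(f,x0); print(nm,ns,r.x[:2].round(1),np.degrees(r.x[2]).round(2)); print(f(r.x).round(2))
  for k in range(4): print(ray("top",t[k],L[k,2]).round(1),ray("scene",s[k],L[k,2]).round(1))
E
```

```text
box ('top',) [520.9 418.6] 19.23
[ 1.31  0.    0.41 -0.8  -0.6  -0.56 -1.13  1.27]
box ('scene',) [516.8 419.7] 20.12
[ 1.21  0.09  0.29 -0.02 -1.48 -0.88  0.02  0.17]
box ('top', 'scene') [520.2 419.3] 19.69
[ 1.12  0.16 -0.21 -0.5  -1.09  0.22 -1.17  1.93  1.03 -0.5   0.67 -0.68
 -1.07 -1.94 -0.29 -0.87]
[508.6 397.1  60. ] [506.8 396.6  60. ]
[676.  453.6  60. ] [674.2 456.7  60. ]
[610.9 639.3  60. ] [598.8 640.7  60. ]
[446.6 578.8  60. ] [436.8 581.8  60. ]
wedge ('top',) [428.4 385.1] 24.18
[-0.43  0.24  0.41 -0.34  0.76 -0.2  -0.74  0.3 ]
wedge ('scene',) [428.2 386.8] 22.37
[-0.94 -0.05  0.27 -0.71  1.04  0.17 -0.37  0.36]
wedge ('top', 'scene') [428.5 386.2] 23.15
[-0.52 -0.01  0.42 -0.37  0.17  0.03 -1.43  0.29 -0.9   0.01  0.17 -0.74
  1.43 -0.13  0.21  0.13]
[470.3 426.4   3. ] [469.4 426.1   3. ]
[486.5 388.8   3. ] [484.5 388.8   3. ]
[386.6 344.9  15. ] [387.6 347.5  15. ]
[370.1 380.4  15. ] [370.  385.1  15. ]
```

```bash
cat >> h.py <<'E'
BOXL=[np.array([[-20,-20,60],[160,-20,60],[160,180,60],[-20,180,60.]]),np.array([[-12,-12,8],[12,-12,8],[12,12,8],[-12,12,8.]]),
 np.array([[-12,148,0],[12,148,0],[12,172,0],[-12,172,0.]]),np.array([[-18,-18,20],[158,-18,20],[158,178,20],[-18,178,20.]])]
WL=[np.array([[55,22,3],[55,-22,3],[-55,-22,15],[-55,22,15.]]),np.array([[-55,-22,15],[-55,22,15.],[-55,22,0],[-55,-22,0]])]
def overlay(im,n,polys,roi,s,out):
    x0,y0,x1,y1=roi; a=cv2.resize(im[y0:y1,x0:x1],None,fx=s,fy=s,interpolation=cv2.INTER_CUBIC)
    for P,c in polys:
        q=(proj(n,P)-[x0,y0]+.5)*s-.5
        cv2.polylines(a,[np.round(q*16).astype(int)],True,c,1,cv2.LINE_AA,4)
    cv2.imwrite(out,a)
E
python3 - <<'E'
from h import *
b=[519,419,np.radians(19.5)]; w=[428.4,386,np.radians(23.2)]
P=[(place(b,L),(255,255,0)) for L in BOXL]+[(place(w,L),(0,255,255)) for L in WL]
overlay(cv2.imread("pics/top0.png"),"top",P,(85,150,205,270),5,"pics/o1.png")
overlay(cv2.imread("pics/scene0.png"),"scene",P,(40,210,205,310),4.8,"pics/o2.png")
E
```

```text
(no output)
```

View pics/o1.png

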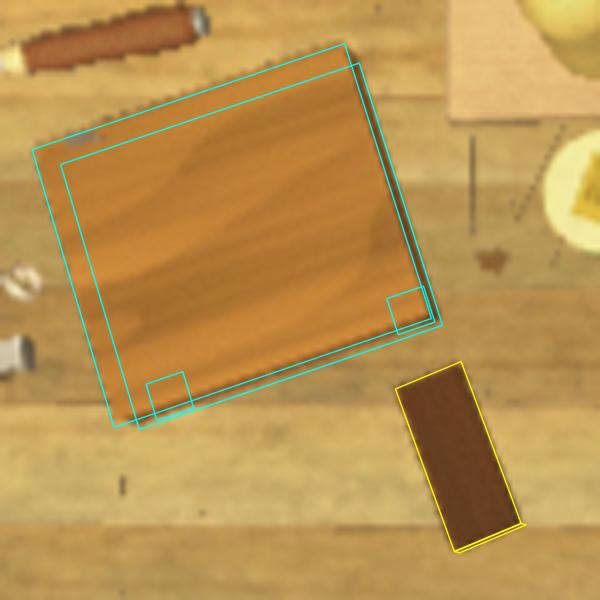

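View pics/o2.png

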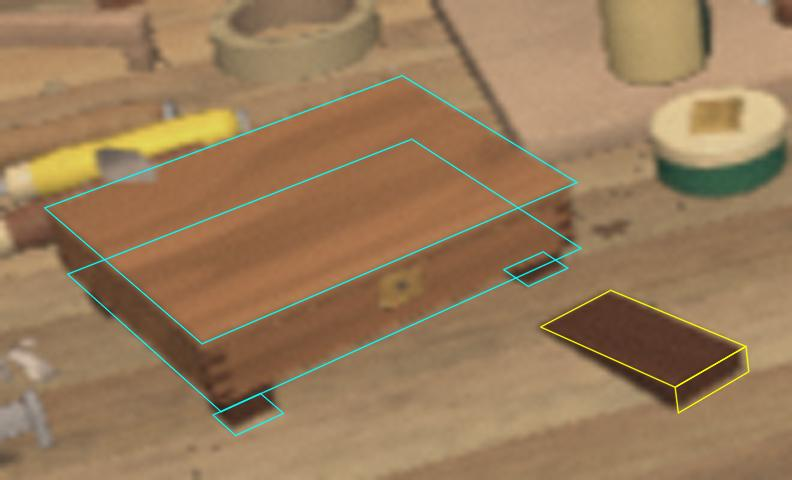

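Run:
```python
from h import *
b=[519,419,np.radians(19.5)]
t=cv2.imread("pics/top0.png")
overlay(t,"top",[],(100,195,180,240),9,"pics/o1.png")
overlay(t,"top",[],(85,155,165,200),9,"pics/o3.png")
overlay(cv2.imread("pics/scene0.png"),"scene",[],(75,235,175,300),8,"pics/o2.png")
```

```text
(no output)
```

View pics/o1.png

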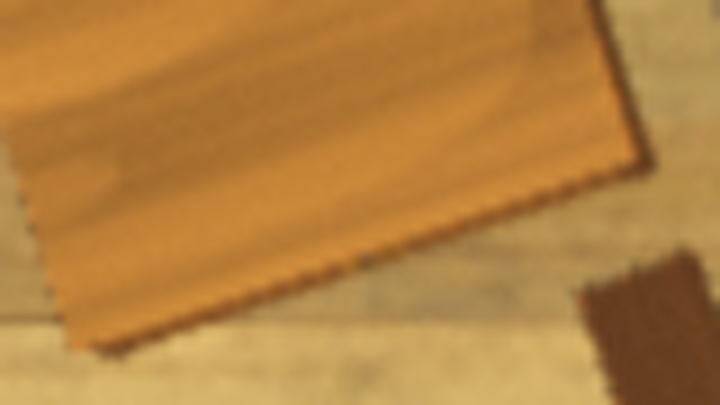

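View pics/o2.png

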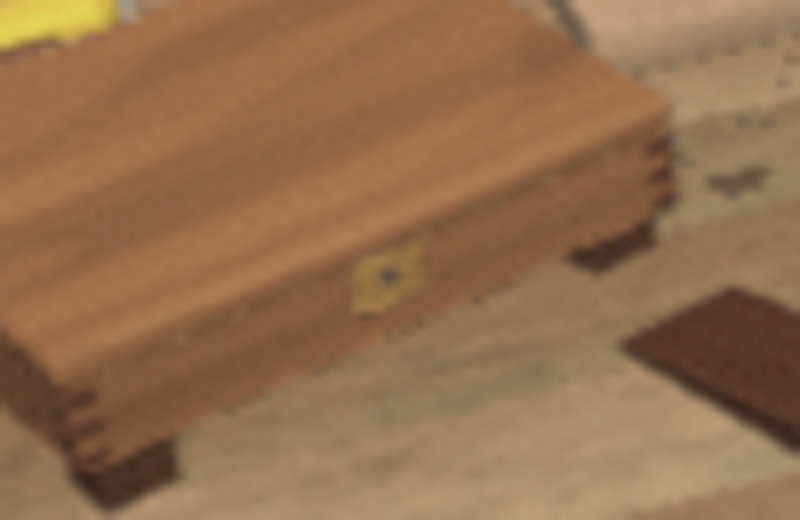

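View pics/o3.png

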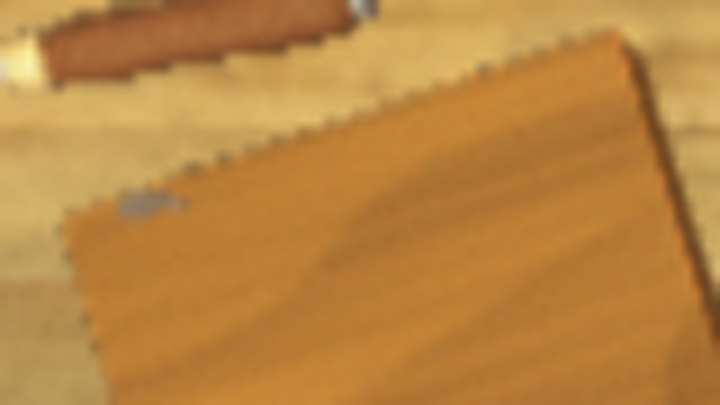

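Run:
```python
from h import *
T=np.r_[cp([[638,160],[75,348]],(100,195),9),cp([[615,33],[63,212]],(85,155),9)]
TL=np.array([[-20,-20,60],[-20,180,60],[160,-20,60],[160,180,60.]])
S=cp([[663,100],[60,365],[108,508],[178,475],[598,272],[653,245]],(75,235),8)
S=np.r_[S,cp([[372,73],[45,203]],(40,210),4.5)]
def SL(h): return np.array([[-20,-20,60],[-20,180,60],[-12,172,0],[-12,148,0],[-12,12,h],[-12,-12,h],[160,-20,60],[160,180,60]])
def f(p,off): return np.concatenate([(proj("top",place(p,TL))-T).ravel(),(proj("scene",place(p,SL(p[3])))-S).ravel()])
r=least_squares(f,[519,419,.34,7],args=(0,)); print(r.x[:2],np.degrees(r.x[2]),r.x[3]); print(f(r.x,0).reshape(-1,2).round(2))
g=lambda p:(proj("top",place(p,TL))-T).ravel(); q=least_squares(g,[519,419,.34]).x;print(q,np.degrees(q[2]))
g=lambda p:(proj("scene",place(p,SL(p[3])))-S).ravel(); q=least_squares(g,[519,419,.34,7]).x;print(q,np.degrees(q[2]))
print(np.linalg.norm(np.diff([ray("top",t,60) for t in T[[0,1,3,2,0]]],axis=0),axis=1))
```

```text
[522.77343144 419.91639801] 19.584778648662237 7.403648752847148
[[ 0.11 -0.39]
 [-0.76  0.59]
 [ 0.21 -1.17]
 [-0.91  0.22]
 [ 1.59 -0.12]
 [-1.01  0.23]
 [-0.01  1.45]
 [ 1.2   0.97]
 [-0.43  0.17]
 [ 0.96 -0.24]
 [ 0.37 -1.04]
 [-1.33 -2.43]]
[5.21668946e+02 4.19078993e+02 3.35981737e-01] 19.25033552527182
[5.24176294e+02 4.20187419e+02 3.47993443e-01 6.58512284e+00] 19.93855556831342
[196.67482868 178.77296427 195.52188162 177.73007556]
```

Call:
{"name": "step_arm", "arguments": {"plan": [{"grip":1.4,"tx":0,"ty":0,"tz":-3.8,"ax":0,"ay":0,"az":1.83},{"grip":1.4,"tx":0,"ty":0,"tz":-3.8,"ax":0,"ay":0,"az":1.83},{"grip":1.4,"tx":0,"ty":0,"tz":-3.8,"ax":0,"ay":0,"az":0},{"grip":1.4,"tx":0,"ty":0,"tz":-3.8,"ax":0,"ay":0,"az":0},{"grip":1.4,"tx":0,"ty":0,"tz":-3.8,"ax":0,"ay":0,"az":0}], "newtons": 30}}

```text
time: 0.52
tool_pos: [270.9, -534.8, 422.6]
tcp_rot: [-180.0, -0.0, 23.2]
ft_force: [-0.2, -0.5, 0.0]
finger_gap: 25.5
```

Call:
{"name": "step_arm", "arguments": {"plan": [{"grip":1.4,"tx":2.97,"ty":-2.37,"tz":0,"ax":0,"ay":0,"az":0},{"grip":1.4,"tx":2.97,"ty":-2.37,"tz":0,"ax":0,"ay":0,"az":0},{"grip":1.4,"tx":2.97,"ty":-2.37,"tz":0,"ax":0,"ay":0,"az":0},{"grip":1.4,"tx":2.97,"ty":-2.37,"tz":0,"ax":0,"ay":0,"az":0},{"grip":1.4,"tx":2.97,"ty":-2.37,"tz":0,"ax":0,"ay":0,"az":0}]}}

```text
time: 0.93
tool_pos: [361.3, -366.3, 420.8]
tcp_rot: [-180.0, 0.0, 23.2]
ft_force: [1.8, 0.8, -1.0]
finger_gap: 13.7
```

Call:
{"name": "step_arm", "arguments": {"plan": [{"grip":1.4,"tx":2.97,"ty":-2.37,"tz":0,"ax":0,"ay":0,"az":0},{"grip":1.4,"tx":2.97,"ty":-2.37,"tz":0,"ax":0,"ay":0,"az":0},{"grip":1.4,"tx":2.97,"ty":-2.37,"tz":0,"ax":0,"ay":0,"az":0},{"grip":1.4,"tx":2.97,"ty":-2.37,"tz":0,"ax":0,"ay":0,"az":0},{"grip":1.4,"tx":2.97,"ty":-2.37,"tz":0,"ax":0,"ay":0,"az":0},{"grip":1.4,"tx":1.53,"ty":-3.57,"tz":0,"ax":0,"ay":0,"az":0},{"grip":1.4,"tx":1.53,"ty":-3.57,"tz":0,"ax":0,"ay":0,"az":0}]}}

```text
time: 1.52
tool_pos: [450.8, -120.9, 420.2]
tcp_rot: [-179.9, 0.1, 23.2]
ft_force: [0.3, 0.3, -0.5]
finger_gap: 13.7
```

Call:
{"name": "step_arm", "arguments": {"plan": [{"grip":1.4,"tx":1.53,"ty":-3.57,"tz":0,"ax":0,"ay":0,"az":0},{"grip":1.4,"tx":1.53,"ty":-3.57,"tz":0,"ax":0,"ay":0,"az":0},{"grip":1.4,"tx":1.53,"ty":-3.57,"tz":0,"ax":0,"ay":0,"az":0},{"grip":1.4,"tx":1.53,"ty":-3.57,"tz":0,"ax":0,"ay":0,"az":0},{"grip":1.4,"tx":1.53,"ty":-3.57,"tz":0,"ax":0,"ay":0,"az":0},{"grip":1.4,"tx":1.53,"ty":-3.57,"tz":0,"ax":0,"ay":0,"az":0},{"grip":1.4,"tx":1.53,"ty":-3.57,"tz":0,"ax":0,"ay":0,"az":0}]}}

```text
time: 2.1
tool_pos: [450.1, 151.0, 421.0]
tcp_rot: [-180.0, 0.0, 23.2]
ft_force: [1.3, -0.2, 0.1]
finger_gap: 14.4
```

Call:
{"name": "step_arm", "arguments": {"plan": [{"grip":1.4,"tx":-0.3,"ty":-3.75,"tz":0,"ax":0,"ay":0,"az":0},{"grip":1.4,"tx":-0.3,"ty":-3.75,"tz":0,"ax":0,"ay":0,"az":0},{"grip":1.4,"tx":-0.3,"ty":-3.75,"tz":0,"ax":0,"ay":0,"az":0},{"grip":1.4,"tx":-0.3,"ty":-3.75,"tz":0,"ax":0,"ay":0,"az":0},{"grip":1.4,"tx":-0.3,"ty":-3.75,"tz":0,"ax":0,"ay":0,"az":0},{"grip":1.4,"tx":-0.3,"ty":-3.75,"tz":0,"ax":0,"ay":0,"az":0},{"grip":1.4,"tx":0,"ty":0,"tz":0,"ax":0,"ay":0,"az":0}]}}

```text
time: 2.68
tool_pos: [341.9, 353.5, 420.5]
tcp_rot: [-179.9, 0.1, 23.5]
ft_force: [1.4, -0.4, 0.6]
finger_gap: 13.9
```

Call:
{"name": "step_arm", "arguments": {"plan": [{"grip":1.4,"tx":0.6,"ty":0.2,"tz":4.0},{"grip":1.4,"tx":0.6,"ty":0.2,"tz":4.0},{"grip":1.4,"tz":4.0},{"grip":1.4,"tz":4.0},{"grip":1.4,"tz":4.0},{"grip":1.4,"tz":4.0},{"grip":1.4,"tz":4.0},{"grip":1.4,"tz":4.0}]}}

```text
invalid input
```

Call:
{"name": "step_arm", "arguments": {"plan": [{"grip":1.4,"tz":3.0},{"grip":1.4,"tz":2.0},{"grip":1.4,"tz":1.5},{"grip":1.4,"tz":0.0},{"grip":1.4,"tz":0.0}]}}

```text
invalid input
```

Run:
```python
from h import *
s=sense(); print(s['tool_pos'],s['tcp_rot'],s['ft_force'],s['time'],s['joint_pos'])
P=[(place([428.4,386,np.radians(23.2)],L),(0,255,255)) for L in WL]
for n,roi,sc in(("top",(90,150,230,275),4.5),("scene",(40,160,260,310),3.5)):
    overlay(snapshot(n)[:,:,::-1].copy(),n,P,roi,sc,f"pics/d_{n}.png")
```

```text
[341.91055428 353.47828939 420.4604538 ] [-1.79878170e+02  1.02692981e-01  2.35455000e+01] [ 1.35530038 -0.42776469  0.61934298] 2.6833 [ 39.868324    -9.01861018  82.0466771    0.1524721  107.03618968
 106.36752206]
```

View pics/d_top.png

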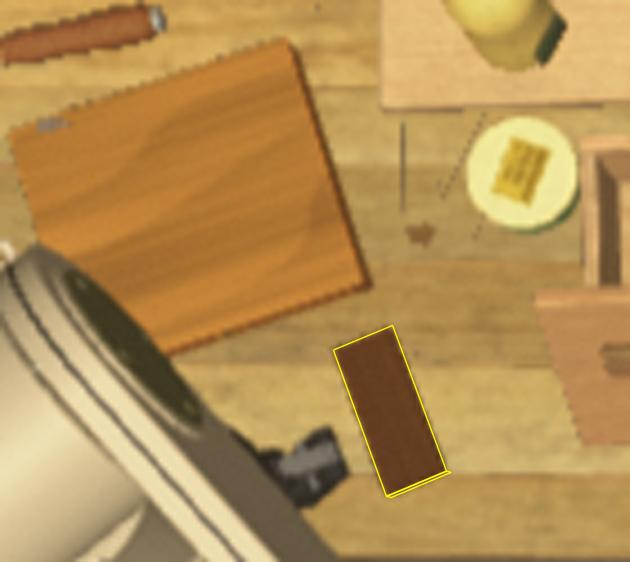

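View pics/d_scene.png

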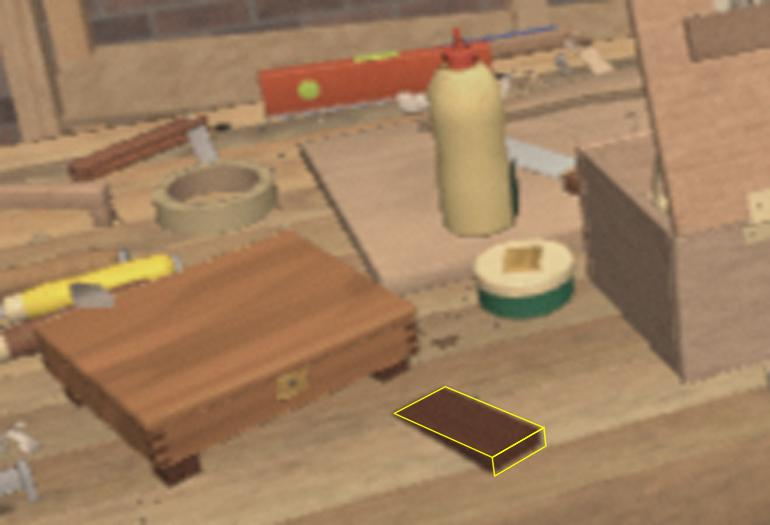

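Call:
{"name": "step_arm", "arguments": {"plan": [{"grip":1.4,"tx":0.6,"ty":0.2,"tz":4.0,"ax":0,"ay":0,"az":0},{"grip":1.4,"tx":0.6,"ty":0.2,"tz":4.0,"ax":0,"ay":0,"az":0},{"grip":1.4,"tx":0,"ty":0,"tz":4.0,"ax":0,"ay":0,"az":0},{"grip":1.4,"tx":0,"ty":0,"tz":4.0,"ax":0,"ay":0,"az":0},{"grip":1.4,"tx":0,"ty":0,"tz":4.0,"ax":0,"ay":0,"az":0},{"grip":1.4,"tx":0,"ty":0,"tz":4.0,"ax":0,"ay":0,"az":0},{"grip":1.4,"tx":0,"ty":0,"tz":4.0,"ax":0,"ay":0,"az":0},{"grip":1.4,"tx":0,"ty":0,"tz":4.0,"ax":0,"ay":0,"az":0}]}}

```text
time: 3.45
tool_pos: [358.9, 348.3, 99.6]
tcp_rot: [180.0, -0.0, 23.1]
ft_force: [0.4, 0.7, -0.3]
finger_gap: 13.9
```

Call:
{"name": "step_arm", "arguments": {"plan": [{"grip":1.4,"tx":0,"ty":0,"tz":3.0,"ax":0,"ay":0,"az":0},{"grip":1.4,"tx":0,"ty":0,"tz":2.0,"ax":0,"ay":0,"az":0},{"grip":1.4,"tx":0,"ty":0,"tz":1.5,"ax":0,"ay":0,"az":0},{"grip":1.4,"tx":0,"ty":0,"tz":0,"ax":0,"ay":0,"az":0},{"grip":1.4,"tx":0,"ty":0,"tz":0,"ax":0,"ay":0,"az":0},{"grip":1.4,"tx":0,"ty":0,"tz":0,"ax":0,"ay":0,"az":0}]}}

```text
time: 3.95
tool_pos: [359.3, 349.8, 37.5]
tcp_rot: [-180.0, -0.1, 23.1]
ft_force: [0.7, 0.4, 0.2]
finger_gap: 14.1
```

Run:
```python
from h import *
s=sense(); print(s['tool_pos'],s['tcp_rot'],s['ft_force'],s['time'],s['joint_pos'])
P=[(place([428.4,386,np.radians(23.2)],L),(0,255,255)) for L in WL]
for n,roi,sc in(("top",(90,150,230,275),4.5),("scene",(40,160,260,310),3.5)):
    overlay(snapshot(n)[:,:,::-1].copy(),n,P,roi,sc,f"pics/d_{n}.png")
```

```text
[359.33938132 349.76609331  37.53481542] [-1.79986398e+02 -8.32461843e-02  2.31358351e+01] [0.72697244 0.42031352 0.15772451] 3.95 [ 3.83726963e+01  3.03908207e+00  1.11317389e+02 -9.61552938e-03
  6.55596342e+01  1.05240823e+02]
```

View pics/d_top.png

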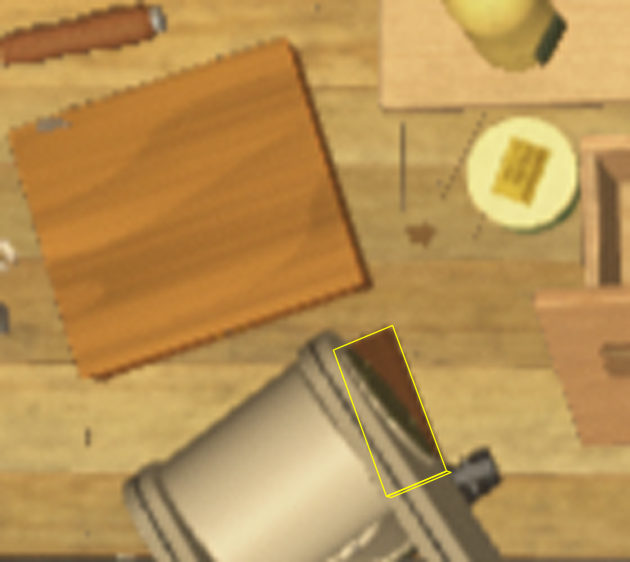

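View pics/d_scene.png

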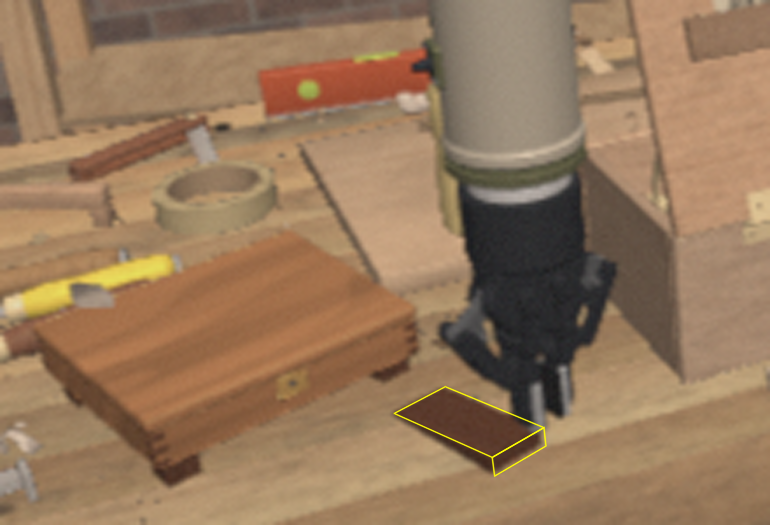

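Call:
{"name": "step_arm", "arguments": {"plan": [{"grip":1.4,"tx":-0.3,"ty":-0.6,"tz":1.0,"ax":0,"ay":0,"az":0},{"grip":1.4,"tx":0,"ty":0,"tz":1.2,"ax":0,"ay":0,"az":0},{"grip":1.4,"tx":0,"ty":0,"tz":0.6,"ax":0,"ay":0,"az":0},{"grip":1.4,"tx":0,"ty":0,"tz":0.4,"ax":0,"ay":0,"az":0},{"grip":1.4,"tx":0,"ty":0,"tz":0,"ax":0,"ay":0,"az":0},{"grip":1.4,"tx":0,"ty":0,"tz":0,"ax":0,"ay":0,"az":0},{"grip":1.4,"tx":0,"ty":0,"tz":0,"ax":0,"ay":0,"az":0}]}}

```text
time: 4.63
tool_pos: [353.1, 354.3, 4.4]
tcp_rot: [-180.0, -0.0, 23.2]
ft_force: [0.5, -0.1, -0.5]
finger_gap: 14.2
```

Run:
```python
from h import *
s=sense(); print(s['tool_pos'],s['tcp_rot'],s['ft_force'],s['time'])
P=[(place([428.4,386,np.radians(23.2)],L),(0,255,255)) for L in WL]
t=s['tool_pos']; y=np.radians(23.2)
F=np.array([[-11,-21,0],[11,-21,0],[11,21,0],[-11,21,0.]]);F[:,2]=t[2];P.append((place([t[0],t[1],y],F),(255,0,255)))
for n,roi,sc in(("scene",(100,220,220,310),6),):
    overlay(snapshot(n)[:,:,::-1].copy(),n,P,roi,sc,f"pics/e_{n}.png")
```

```text
[353.12128169 354.33004894   4.39254795] [-1.79999995e+02 -4.14983002e-03  2.32042022e+01] [ 0.52801298 -0.11547098 -0.53788025] 4.6333
```

View pics/e_scene.png

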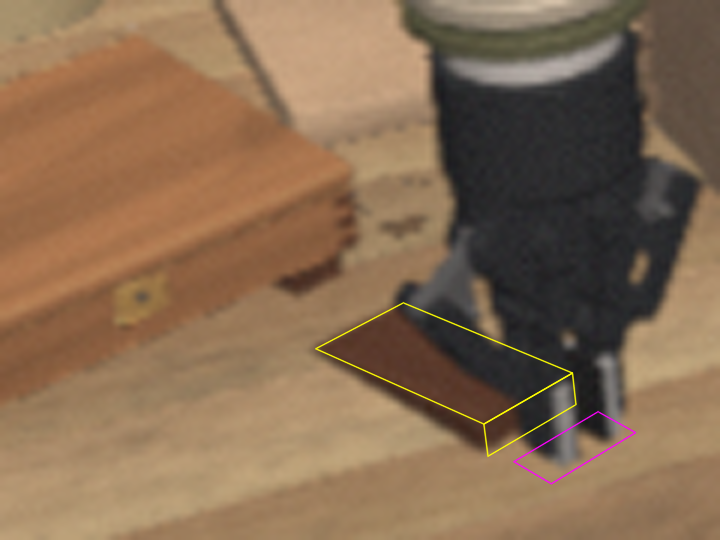

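Call:
{"name": "step_arm", "arguments": {"plan": [{"grip":1.4,"tx":0.5,"ty":0,"tz":0,"ax":0,"ay":0,"az":0},{"grip":1.4,"tx":0.5,"ty":0,"tz":0,"ax":0,"ay":0,"az":0},{"grip":1.4,"tx":0.3,"ty":0,"tz":0,"ax":0,"ay":0,"az":0},{"grip":1.4,"tx":0.3,"ty":0,"tz":0,"ax":0,"ay":0,"az":0},{"grip":1.4,"tx":0.3,"ty":0,"tz":0,"ax":0,"ay":0,"az":0},{"grip":1.4,"tx":0.3,"ty":0,"tz":0,"ax":0,"ay":0,"az":0},{"grip":1.4,"tx":0.2,"ty":0,"tz":0,"ax":0,"ay":0,"az":0},{"grip":1.4,"tx":0,"ty":0,"tz":0,"ax":0,"ay":0,"az":0}]}}

```text
time: 5.35
tool_pos: [375.5, 363.9, 4.3]
tcp_rot: [-180.0, -0.0, 23.2]
ft_force: [0.2, -0.1, 0.2]
finger_gap: 14.3
```

Call:
{"name": "step_arm", "arguments": {"plan": [{"grip":1.4,"tx":0.3,"ty":0,"tz":0,"ax":0,"ay":0,"az":0.4},{"grip":1.4,"tx":0.3,"ty":0,"tz":0,"ax":0,"ay":0,"az":0.4},{"grip":1.4,"tx":0.3,"ty":-0.01,"tz":0,"ax":0,"ay":0,"az":0.4},{"grip":1.4,"tx":0.3,"ty":-0.01,"tz":0,"ax":0,"ay":0,"az":0.4},{"grip":1.4,"tx":0.2,"ty":-0.01,"tz":0,"ax":0,"ay":0,"az":0.3},{"grip":1.4,"tx":0,"ty":0,"tz":0,"ax":0,"ay":0,"az":0},{"grip":1.4,"tx":0,"ty":0,"tz":0,"ax":0,"ay":0,"az":0}]}}

```text
time: 5.93
tool_pos: [388.1, 369.4, 4.3]
tcp_rot: [-180.0, -0.0, 21.3]
ft_force: [-0.0, -0.1, 0.1]
finger_gap: 14.3
```

Run:
```python
from h import *
s=sense(); print(s['tool_pos'],s['tcp_rot'],s['ft_force'],s['time'])
for n,roi,sc in(("scene",(100,210,220,310),6),("top",(90,150,230,275),4.5)):
    overlay(snapshot(n)[:,:,::-1].copy(),n,[],roi,sc,f"pics/f_{n}.png")
```

```text
[388.09082358 369.40151317   4.32513911] [-1.79997042e+02 -8.91572806e-03  2.12925874e+01] [-0.02558267 -0.08979593  0.12692118] 5.9333
```

View pics/f_scene.png

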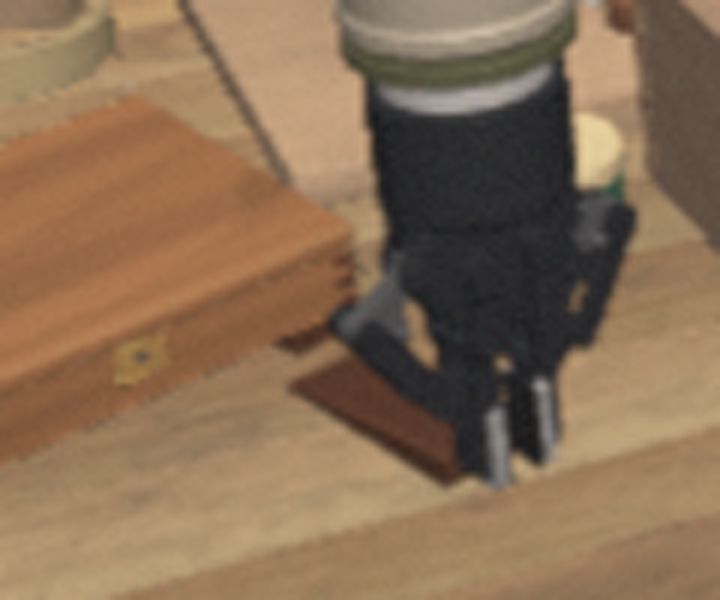

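View pics/f_top.png

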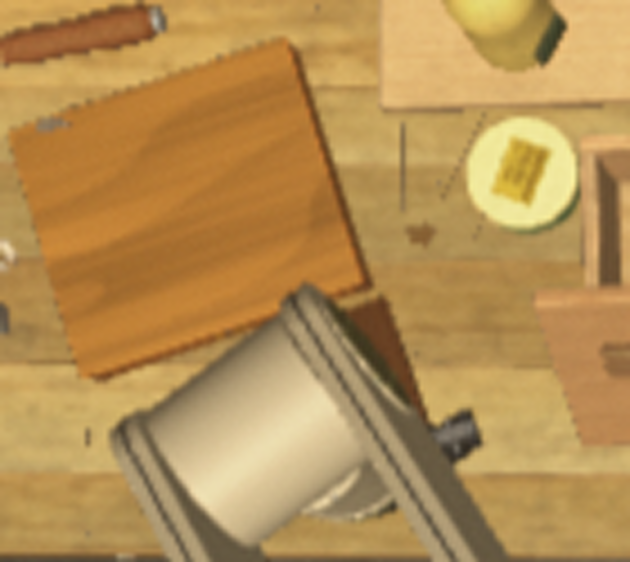

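Run:
```python
from h import *
b=[521.5,419.5,np.radians(19.5)]
def inb(P): d=np.array(P[:2])-b[:2]; c,s=np.cos(b[2]),np.sin(b[2]); return np.round([c*d[0]+s*d[1],-s*d[0]+c*d[1]],1)
p=ray("scene",cp([290,388],(100,210),6),3); print(p,inb(p))
p=ray("top",cp([382,299],(90,150),4.5),3); print(p,inb(p))
p=ray("scene",cp([447,486],(100,210),6),0); print(p,inb(p))
```

```text
[490.26073877 433.85933468   3.        ] [-24.7  24. ]
[505.69217544 395.13599262   3.        ] [-23.  -17.7]
[395.80983009 393.32998303   0.        ] [-127.2   17.3]
```

Call:
{"name": "step_arm", "arguments": {"plan": [{"grip":1.4,"tx":0.3,"ty":-0.01,"tz":0,"ax":0,"ay":0,"az":0.4},{"grip":1.4,"tx":0.3,"ty":-0.01,"tz":0,"ax":0,"ay":0,"az":0.4},{"grip":1.4,"tx":0.3,"ty":-0.01,"tz":0,"ax":0,"ay":0,"az":0.4},{"grip":1.4,"tx":0.3,"ty":-0.015,"tz":0,"ax":0,"ay":0,"az":0.4},{"grip":1.4,"tx":0.3,"ty":-0.015,"tz":0,"ax":0,"ay":0,"az":0.2},{"grip":1.4,"tx":0.3,"ty":-0.015,"tz":0,"ax":0,"ay":0,"az":0},{"grip":1.4,"tx":0.2,"ty":-0.01,"tz":0,"ax":0,"ay":0,"az":0},{"grip":1.4,"tx":0,"ty":0,"tz":0,"ax":0,"ay":0,"az":0}]}}

```text
time: 6.7
tool_pos: [406.9, 377.2, 4.4]
tcp_rot: [-180.0, -0.0, 19.5]
ft_force: [0.4, -0.4, -0.2]
finger_gap: 14.2
```

Call:
{"name": "step_arm", "arguments": {"plan": [{"grip":1.4,"tx":0.2,"ty":-0.01,"tz":0,"ax":0,"ay":0,"az":0},{"grip":1.4,"tx":0.2,"ty":-0.01,"tz":0,"ax":0,"ay":0,"az":0},{"grip":1.4,"tx":0.1,"ty":-0.01,"tz":0,"ax":0,"ay":0,"az":0},{"grip":1.4,"tx":0,"ty":0,"tz":0,"ax":0,"ay":0,"az":0},{"grip":1.4,"tx":0,"ty":0,"tz":0,"ax":0,"ay":0,"az":0}]}}

```text
time: 7.12
tool_pos: [411.1, 379.1, 4.3]
tcp_rot: [-180.0, -0.0, 19.5]
ft_force: [0.1, -0.2, -0.0]
finger_gap: 14.0
```

```bash
cat >> h.py <<'E'
b0=[521.5,419.5,np.radians(19.5)]
def inb(P): d=np.array(P[:2])-b0[:2]; c,s=np.cos(b0[2]),np.sin(b0[2]); return np.round([c*d[0]+s*d[1],-s*d[0]+c*d[1]],1)
E
python3 - <<'E'
from h import *
s=sense(); print(s['tool_pos'],inb(s['tool_pos']),s['tcp_rot'],s['ft_force'],s['time'])
for n,roi,sc in(("scene",(100,210,220,310),6),):
    overlay(snapshot(n)[:,:,::-1].copy(),n,[],roi,sc,f"pics/g_{n}.png")
E
```

```text
[411.10670262 379.05253613   4.33397102] [-117.6   -1.3] [-1.79996985e+02 -1.11915277e-02  1.94990418e+01] [ 0.14933583 -0.18534953 -0.01510779] 7.1167
```

View pics/g_scene.png

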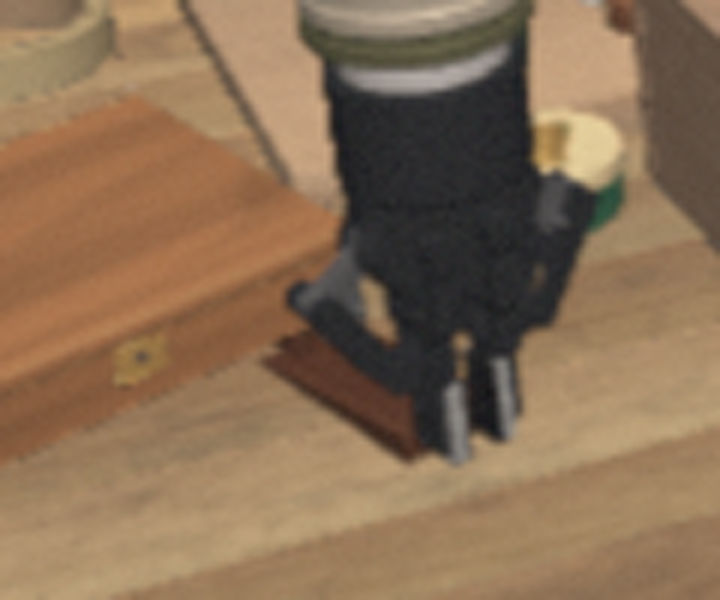

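Call:
{"name": "step_arm", "arguments": {"plan": [{"grip":1.4,"tx":0.06,"ty":-0.003,"tz":0,"ax":0,"ay":0,"az":0},{"grip":1.4,"tx":0.06,"ty":-0.003,"tz":0,"ax":0,"ay":0,"az":0},{"grip":1.4,"tx":0.06,"ty":-0.003,"tz":0,"ax":0,"ay":0,"az":0},{"grip":1.4,"tx":0.06,"ty":-0.003,"tz":0,"ax":0,"ay":0,"az":0}]}}

```text
time: 7.5
tool_pos: [413.2, 379.9, 4.3]
tcp_rot: [180.0, 0.0, 19.5]
ft_force: [-0.2, 0.5, 0.3]
finger_gap: 13.9
```

Call:
{"name": "step_arm", "arguments": {"plan": [{"grip":1.4,"tx":0.06,"ty":-0.003,"tz":0,"ax":0,"ay":0,"az":0},{"grip":1.4,"tx":0.06,"ty":-0.003,"tz":0,"ax":0,"ay":0,"az":0},{"grip":1.4,"tx":0.06,"ty":-0.003,"tz":0,"ax":0,"ay":0,"az":0},{"grip":1.4,"tx":0.06,"ty":-0.003,"tz":0,"ax":0,"ay":0,"az":0}]}}

```text
time: 7.83
tool_pos: [415.5, 380.8, 4.3]
tcp_rot: [180.0, 0.0, 19.5]
ft_force: [-0.0, -0.4, -0.9]
finger_gap: 13.7
```

Call:
{"name": "step_arm", "arguments": {"plan": [{"grip":1.4,"tx":0.06,"ty":-0.003,"tz":0,"ax":0,"ay":0,"az":0},{"grip":1.4,"tx":0.06,"ty":-0.003,"tz":0,"ax":0,"ay":0,"az":0},{"grip":1.4,"tx":0.06,"ty":-0.003,"tz":0,"ax":0,"ay":0,"az":0},{"grip":1.4,"tx":0.06,"ty":-0.003,"tz":0,"ax":0,"ay":0,"az":0}]}}

```text
time: 8.17
tool_pos: [417.1, 381.5, 4.2]
tcp_rot: [180.0, 0.1, 19.5]
ft_force: [-5.8, -2.4, 4.1]
finger_gap: 13.9
```

Run:
```python
from h import *
s=sense(); print(s['tool_pos'],inb(s['tool_pos']),s['tcp_rot'],s['ft_force'],s['wrist_torque'],s['time'])
for n,roi,sc in(("scene",(40,200,200,310),5),("top",(90,150,190,250),6)):
    im=snapshot(n)[:,:,::-1].copy(); cv2.imwrite(f"pics/raw_h_{n}.png",im); overlay(im,n,[],roi,sc,f"pics/h_{n}.png")
    d=cv2.absdiff(im,cv2.imread(f"pics/{n}0.png")); cv2.imwrite(f"pics/hd_{n}.png",cv2.resize(d[roi[1]:roi[3],roi[0]:roi[2]]*3,None,fx=sc,fy=sc))
```

```text
[417.06296493 381.50162733   4.16126148] [-111.1   -1. ] [1.79988257e+02 8.45007101e-02 1.95031116e+01] [-5.80968256 -2.43455994  4.10367908] [-0.35810849  0.84694146  0.01860996] 8.1667
```

View pics/h_scene.png

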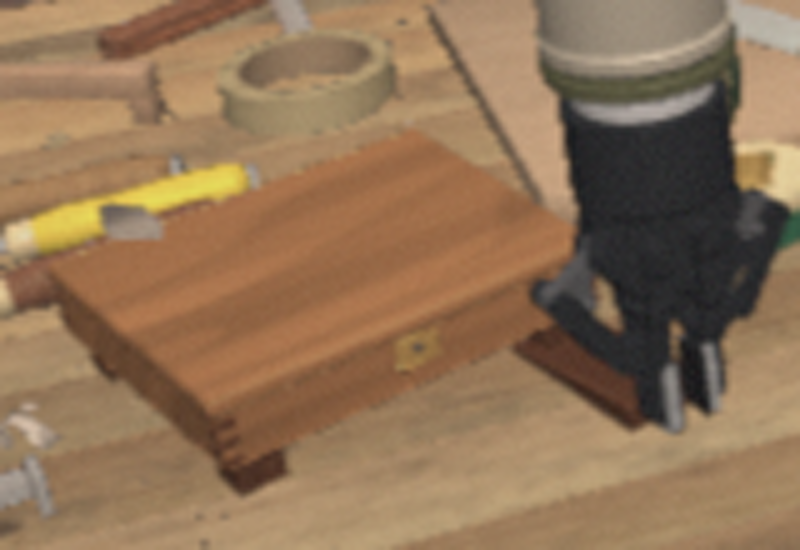

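View pics/hd_scene.png

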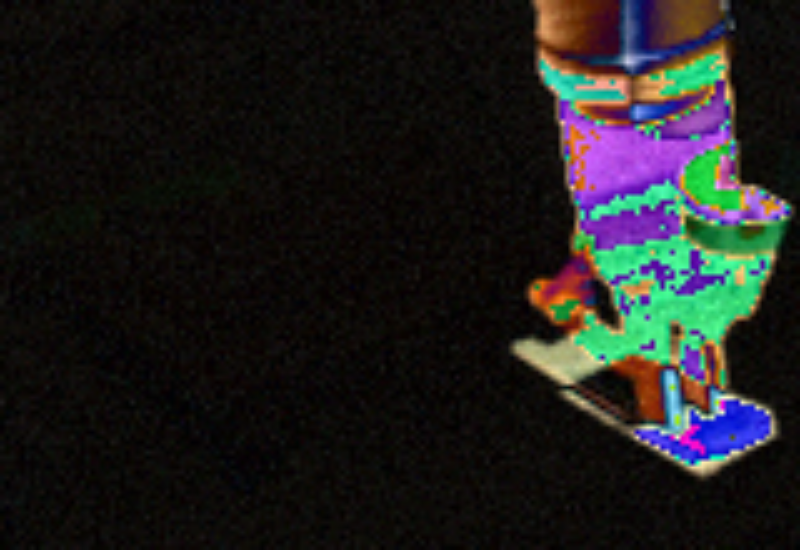

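View pics/hd_top.png

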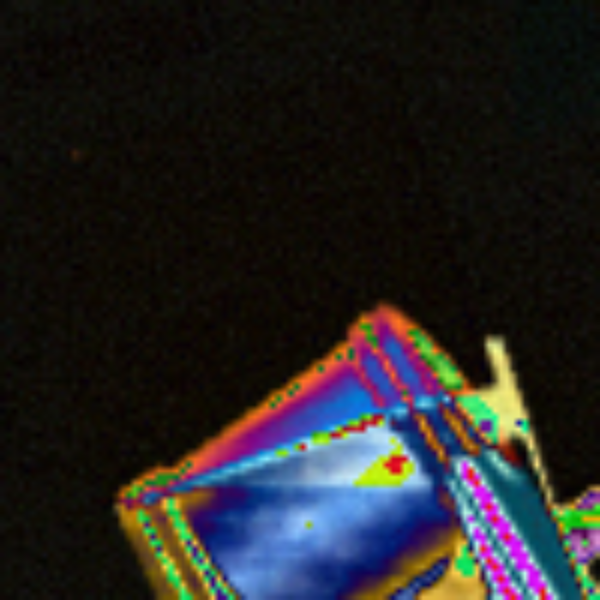

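Call:
{"name": "step_arm", "arguments": {"plan": [{"grip":1.4,"tx":-0.2,"ty":0,"tz":0,"ax":0,"ay":0,"az":0},{"grip":1.4,"tx":-0.4,"ty":0,"tz":0,"ax":0,"ay":0,"az":0},{"grip":1.4,"tx":-0.8,"ty":0,"tz":0,"ax":0,"ay":0,"az":0},{"grip":1.4,"tx":-1.5,"ty":0,"tz":0,"ax":0,"ay":0,"az":0},{"grip":1.4,"tx":-1.5,"ty":0,"tz":0,"ax":0,"ay":0,"az":0},{"grip":0,"tx":0,"ty":0,"tz":-3.0,"ax":0,"ay":0,"az":0},{"grip":0,"tx":0,"ty":0,"tz":-4.0,"ax":0,"ay":0,"az":0},{"grip":0,"tx":0,"ty":0,"tz":-4.0,"ax":0,"ay":0,"az":0}]}}

```text
time: 8.93
tool_pos: [374.2, 365.8, 114.0]
tcp_rot: [179.9, 0.2, 19.5]
ft_force: [1.5, 0.2, 0.3]
finger_gap: 0.0
```

Call:
{"name": "step_arm", "arguments": {"plan": [{"grip":0,"tx":0,"ty":0,"tz":-3.0,"ax":0,"ay":0,"az":0},{"grip":0,"tx":0,"ty":0,"tz":0,"ax":0,"ay":0,"az":0},{"grip":0,"tx":0,"ty":0,"tz":0,"ax":0,"ay":0,"az":0}]}}

```text
time: 9.18
tool_pos: [377.4, 368.2, 147.1]
tcp_rot: [-179.9, -0.3, 19.5]
ft_force: [-1.4, -0.6, -0.4]
finger_gap: -0.4
```

Run:
```python
from h import *
s=sense(); print(s['tool_pos'],inb(s['tool_pos']),s['tcp_rot'],s['ft_force'],s['time'],s['finger_gap'])
b=b0; h=5.4
P=[(place(b,L),(255,255,0)) for L in BOXL[:1]]
for n,roi,sc in(("scene",(40,200,200,310),5),("top",(90,150,190,250),6)):
    im=snapshot(n)[:,:,::-1].copy(); cv2.imwrite(f"pics/raw_i_{n}.png",im); overlay(im,n,[],roi,sc,f"pics/i_{n}.png")
```

```text
[377.36863302 368.20433995 147.14265999] [-153.    -0.2] [-179.88860279   -0.3251149    19.50779474] [-1.38833319 -0.5849264  -0.39619292] 9.1833 -0.3645205423064992
```

View pics/i_scene.png

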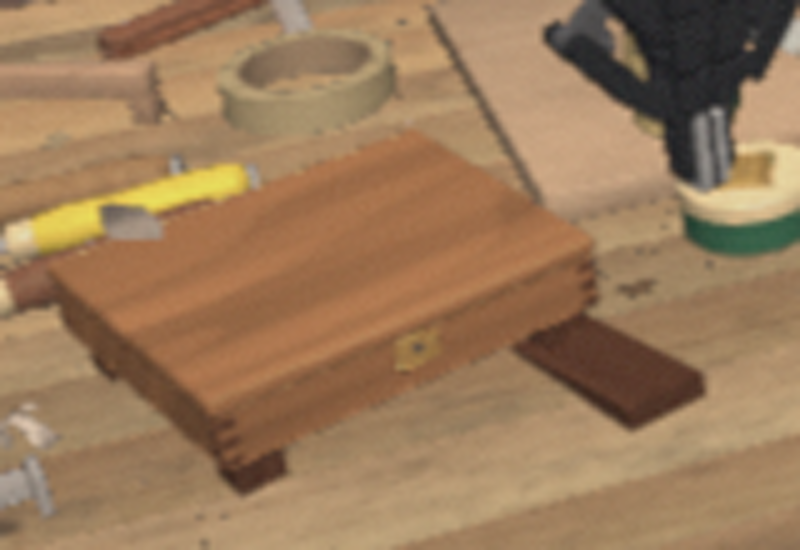

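View pics/i_top.png

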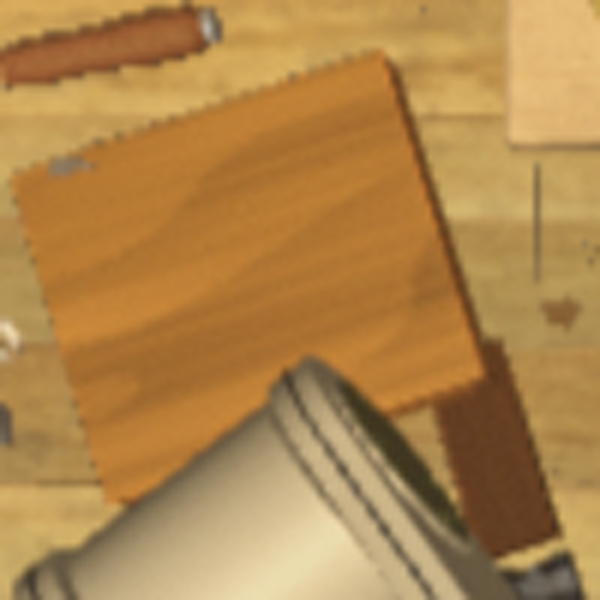

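Run:
```python
from h import *
S=cp([[633,428],[703,392],[702,375]],(40,200),5); SLL=np.array([[-55,22,0],[-55,-22,0],[-55,-22,15.]])
T=cp([[497,341],[558,533],[492,557]],(90,150),6); TL=np.array([[55,-22,3],[-55,-22,15],[-55,22,15.]])
f=lambda p:np.r_[(proj("scene",place(p,SLL))-S).ravel(),(proj("top",place(p,TL))-T).ravel()]
r=least_squares(f,[470,400,.34]); print(r.x[:2],inb(r.x[:2]),np.degrees(r.x[2]),f(r.x).round(1))
P=[(place(r.x,L),(0,255,255)) for L in WL]+[(place(b0,BOXL[1]),(255,255,0))]
overlay(cv2.imread("pics/raw_i_top.png"),"top",P,(90,150,190,250),6,"pics/j.png")
overlay(cv2.imread("pics/raw_i_scene.png"),"scene",P,(120,230,200,300),9,"pics/k.png")
```

```text
[480.31404681 404.53136872] [-43.8  -0.4] 21.035780237979655 [ 0.2  1.2  1.2  0.6  0.8 -1.1 -0.2 -1.1  0.2 -0.7 -2.3  0.4]
```

View pics/j.png

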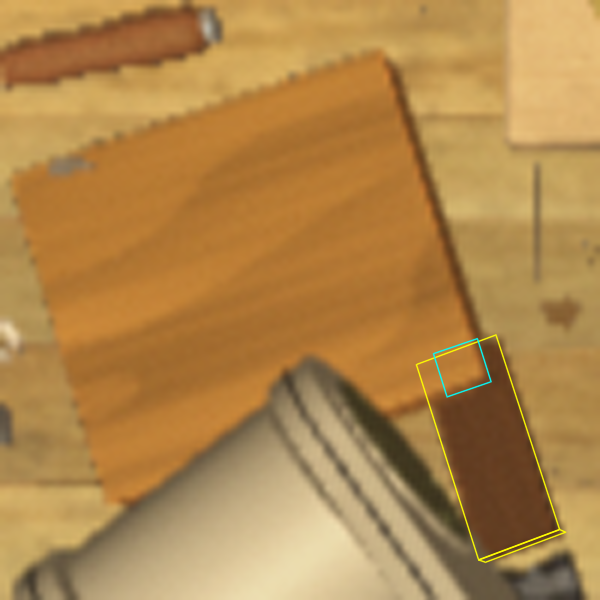

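View pics/k.png

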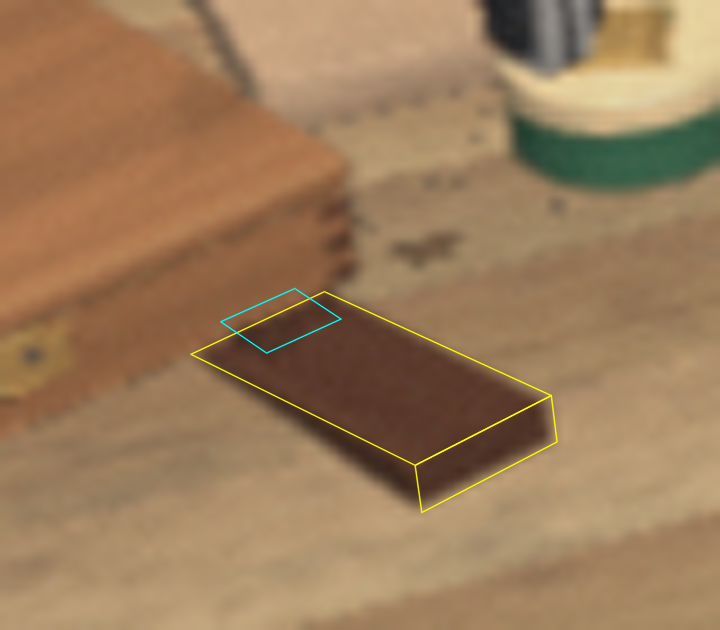

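Call:
{"name": "step_arm", "arguments": {"plan": [{"grip":0,"tx":3.0,"ty":0,"tz":0,"ax":0,"ay":0,"az":0},{"grip":0,"tx":3.5,"ty":0,"tz":0,"ax":0,"ay":0,"az":0},{"grip":0,"tx":3.5,"ty":0,"tz":0,"ax":0,"ay":0,"az":0},{"grip":0,"tx":3.0,"ty":0,"tz":0,"ax":0,"ay":0,"az":0},{"grip":0,"tx":2.3,"ty":0,"tz":0,"ax":0,"ay":0,"az":0},{"grip":0,"tx":0,"ty":0,"tz":0,"ax":0,"ay":0,"az":0},{"grip":0,"tx":0,"ty":0,"tz":0,"ax":0,"ay":0,"az":0},{"grip":0,"tx":0,"ty":0,"tz":0,"ax":0,"ay":0,"az":0}]}}

```text
time: 9.95
tool_pos: [518.8, 417.3, 141.9]
tcp_rot: [179.9, 0.2, 19.5]
ft_force: [-1.1, -0.7, 0.9]
finger_gap: -0.3
```

Call:
{"name": "step_arm", "arguments": {"plan": [{"grip":0,"tx":0,"ty":0,"tz":2.5,"ax":0,"ay":0,"az":0},{"grip":0,"tx":0,"ty":0,"tz":2.5,"ax":0,"ay":0,"az":0},{"grip":0,"tx":0,"ty":0,"tz":1.5,"ax":0,"ay":0,"az":0},{"grip":0,"tx":0,"ty":0,"tz":0.5,"ax":0,"ay":0,"az":0},{"grip":0,"tx":0,"ty":0,"tz":0,"ax":0,"ay":0,"az":0},{"grip":0,"tx":0,"ty":0,"tz":0,"ax":0,"ay":0,"az":0},{"grip":0,"tx":0,"ty":0,"tz":0,"ax":0,"ay":0,"az":0},{"grip":0,"tx":0,"ty":0,"tz":0,"ax":0,"ay":0,"az":0}]}}

```text
time: 10.62
tool_pos: [521.4, 418.9, 76.4]
tcp_rot: [-180.0, -0.2, 19.5]
ft_force: [-0.3, -0.3, -0.5]
finger_gap: -0.3
```

Run:
```python
from h import *
s=sense(); print(s['tool_pos'],inb(s['tool_pos']),s['tcp_rot'],s['ft_force'],s['time'],s['finger_gap'])
P=[(place(b0,L),(255,255,0)) for L in BOXL[:1]]
for n,roi,sc in(("scene",(100,180,220,290),6),("top",(90,150,190,250),6)):
    im=snapshot(n)[:,:,::-1].copy(); cv2.imwrite(f"pics/raw_l_{n}.png",im); overlay(im,n,P,roi,sc,f"pics/l_{n}.png")
```

```text
[521.39644572 418.86010311  76.36539714] [-0.3 -0.6] [-1.79954345e+02 -1.68482918e-01  1.95048214e+01] [-0.29677454 -0.26688641 -0.45405856] 10.6167 -0.2796415400821068
```

View pics/l_scene.png

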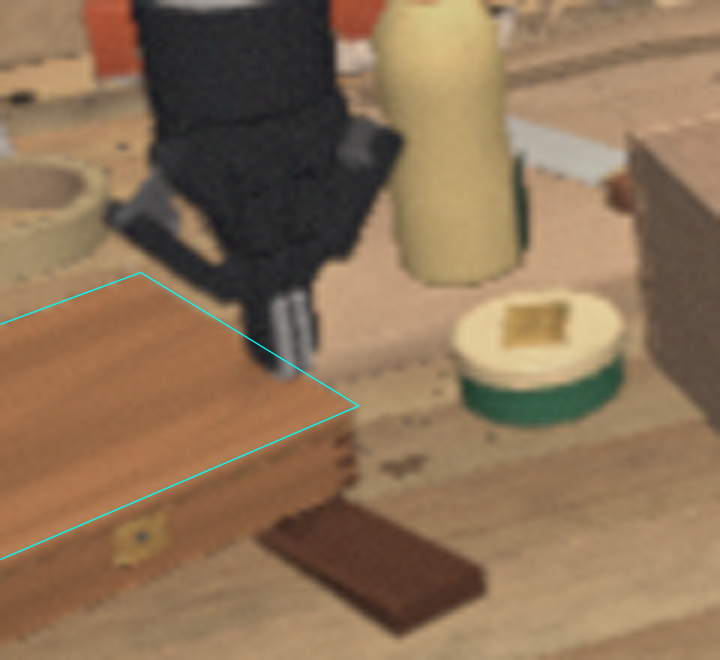

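View pics/l_top.png

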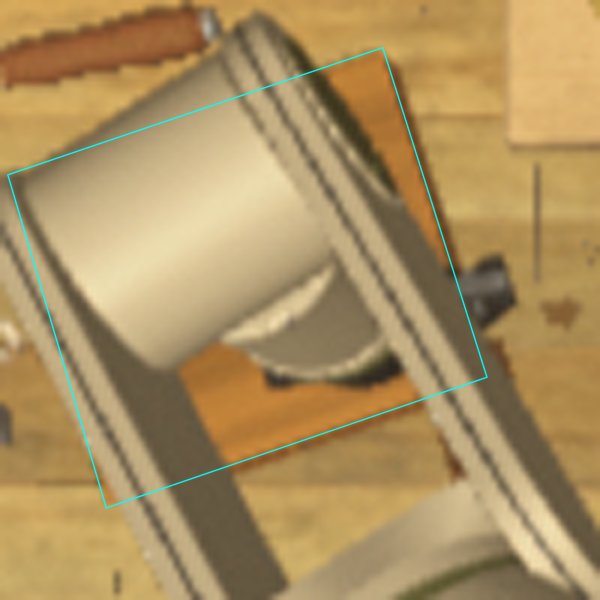

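Call:
{"name": "step_arm", "arguments": {"plan": [{"grip":0,"tx":0,"ty":0,"tz":0.6,"ax":0,"ay":0,"az":0},{"grip":0,"tx":0,"ty":0,"tz":0.4,"ax":0,"ay":0,"az":0},{"grip":0,"tx":0,"ty":0,"tz":0.2,"ax":0,"ay":0,"az":0},{"grip":0,"tx":0,"ty":0,"tz":0.1,"ax":0,"ay":0,"az":0},{"grip":0,"tx":0,"ty":0,"tz":0,"ax":0,"ay":0,"az":0},{"grip":0,"tx":0,"ty":0,"tz":0,"ax":0,"ay":0,"az":0}]}}

```text
time: 11.22
tool_pos: [520.4, 418.0, 61.1]
tcp_rot: [180.0, 0.0, 19.5]
ft_force: [-0.2, 0.2, 0.6]
finger_gap: 0.1
```

Call:
{"name": "step_arm", "arguments": {"plan": [{"grip":0,"tx":0,"ty":0,"tz":0.06,"ax":0,"ay":0,"az":0},{"grip":0,"tx":0,"ty":0,"tz":0.06,"ax":0,"ay":0,"az":0},{"grip":0,"tx":0,"ty":0,"tz":0,"ax":0,"ay":0,"az":0}]}}

```text
time: 11.47
tool_pos: [520.5, 418.2, 60.2]
tcp_rot: [-180.0, -0.0, 19.5]
ft_force: [0.0, -0.5, -0.3]
finger_gap: -0.4
```

Call:
{"name": "step_arm", "arguments": {"plan": [{"grip":0,"tx":0.1,"ty":-0.1,"tz":0,"ax":0,"ay":0,"az":0},{"grip":0,"tx":0,"ty":0,"tz":0.04,"ax":0,"ay":0,"az":0},{"grip":0,"tx":0,"ty":0,"tz":0.04,"ax":0,"ay":0,"az":0},{"grip":0,"tx":0,"ty":0,"tz":0,"ax":0,"ay":0,"az":0}]}}

```text
time: 11.8
tool_pos: [521.2, 419.6, 60.1]
tcp_rot: [-180.0, -0.0, 19.5]
ft_force: [-2.1, -0.1, 4.6]
finger_gap: 0.1
```

Call:
{"name": "step_arm", "arguments": {"plan": [{"grip":0,"tx":0,"ty":0,"tz":0.02,"ax":0,"ay":0,"az":0},{"grip":0,"tx":0,"ty":0,"tz":0,"ax":0,"ay":0,"az":0},{"grip":0,"tx":0,"ty":0,"tz":0,"ax":0,"ay":0,"az":0}]}}

```text
time: 12.05
tool_pos: [521.2, 419.6, 60.0]
tcp_rot: [-180.0, -0.0, 19.5]
ft_force: [-3.6, -1.3, 6.0]
finger_gap: -0.1
```

Call:
{"name": "step_arm", "arguments": {"plan": [{"grip":0,"tx":-0.03,"ty":0,"tz":0.02,"ax":0,"ay":0,"az":0},{"grip":0,"tx":0,"ty":0,"tz":0,"ax":0,"ay":0,"az":0},{"grip":0,"tx":0,"ty":0,"tz":0,"ax":0,"ay":0,"az":0}]}}

```text
time: 12.3
tool_pos: [521.2, 419.6, 60.0]
tcp_rot: [-180.0, -0.1, 19.5]
ft_force: [-2.8, -1.2, 6.1]
finger_gap: -0.0
```

Call:
{"name": "step_arm", "arguments": {"plan": [{"grip":0,"tx":-0.05,"ty":0,"tz":0.03,"ax":0,"ay":0,"az":0},{"grip":0,"tx":0,"ty":0,"tz":0,"ax":0,"ay":0,"az":0},{"grip":0,"tx":0,"ty":0,"tz":0,"ax":0,"ay":0,"az":0}]}}

```text
time: 12.55
tool_pos: [521.1, 419.6, 60.0]
tcp_rot: [-180.0, -0.1, 19.5]
ft_force: [-0.4, -0.7, 6.9]
finger_gap: -0.0
```

Lateral force is gone. Continue the press.

Call:
{"name": "step_arm", "arguments": {"plan": [{"grip":0,"tx":-0.02,"ty":0,"tz":0.04,"ax":0,"ay":0,"az":0},{"grip":0,"tx":0,"ty":0,"tz":0,"ax":0,"ay":0,"az":0},{"grip":0,"tx":0,"ty":0,"tz":0,"ax":0,"ay":0,"az":0}]}}

```text
time: 12.8
tool_pos: [521.1, 419.6, 60.0]
tcp_rot: [-180.0, -0.1, 19.5]
ft_force: [-0.7, -1.5, 8.2]
finger_gap: -0.1
```

Call:
{"name": "step_arm", "arguments": {"plan": [{"grip":0,"tx":-0.03,"ty":0.01,"tz":0.05,"ax":0,"ay":0,"az":0},{"grip":0,"tx":0,"ty":0,"tz":0,"ax":0,"ay":0,"az":0},{"grip":0,"tx":0,"ty":0,"tz":0,"ax":0,"ay":0,"az":0},{"grip":0,"tx":0,"ty":0,"tz":0,"ax":0,"ay":0,"az":0}]}}

```text
time: 13.13
tool_pos: [521.1, 419.6, 59.9]
tcp_rot: [-180.0, -0.2, 19.5]
ft_force: [-0.5, -1.5, 10.0]
finger_gap: -0.0
```

Call:
{"name": "step_arm", "arguments": {"plan": [{"grip":0,"tx":-0.02,"ty":0.02,"tz":0.03,"ax":0,"ay":0,"az":0},{"grip":0,"tx":0,"ty":0,"tz":0,"ax":0,"ay":0,"az":0},{"grip":0,"tx":0,"ty":0,"tz":0,"ax":0,"ay":0,"az":0},{"grip":0,"tx":0,"ty":0,"tz":0,"ax":0,"ay":0,"az":0},{"grip":0,"tx":0,"ty":0,"tz":0,"ax":0,"ay":0,"az":0},{"grip":0,"tx":0,"ty":0,"tz":0,"ax":0,"ay":0,"az":0},{"grip":0,"tx":0,"ty":0,"tz":0,"ax":0,"ay":0,"az":0},{"grip":0,"tx":0,"ty":0,"tz":0,"ax":0,"ay":0,"az":0}]}}

```text
time: 13.8
tool_pos: [521.1, 419.6, 59.9]
tcp_rot: [-179.9, -0.2, 19.5]
ft_force: [-1.8, -0.3, 10.5]
finger_gap: 0.1
```

Run:
```python
from h import *
s=sense(); print(s['tool_pos'],inb(s['tool_pos']),s['tcp_rot'],s['ft_force'],s['time'])
for n,roi,sc in(("scene",(40,190,200,310),5),):
    im=snapshot(n)[:,:,::-1].copy(); overlay(im,n,[],roi,sc,f"pics/m_{n}.png")
    d=cv2.absdiff(im,cv2.imread(f"pics/raw_i_{n}.png")); cv2.imwrite("pics/md.png",cv2.resize(d[roi[1]:roi[3],roi[0]:roi[2]]*3,None,fx=sc,fy=sc))
    print(sense()['ft_force'],sense()['tool_pos'])
```

```text
[521.12308764 419.55492652  59.93279071] [-0.3  0.2] [-179.94673936   -0.21395525   19.50148972] [-1.75814116 -0.34575853 10.53607198] 13.8
[-1.30063714 -0.59286093 10.53457408] [521.14113784 419.57882805  59.93642288]
```

View pics/m_scene.png

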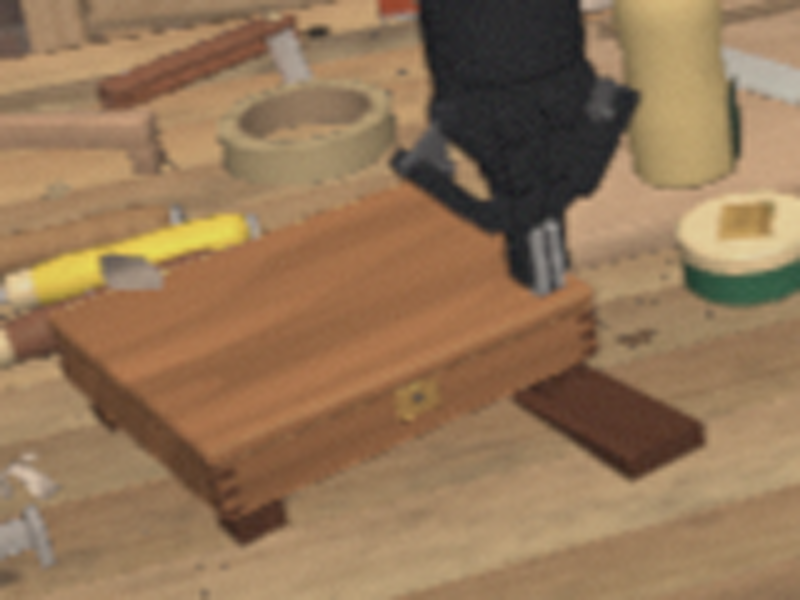

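View pics/md.png

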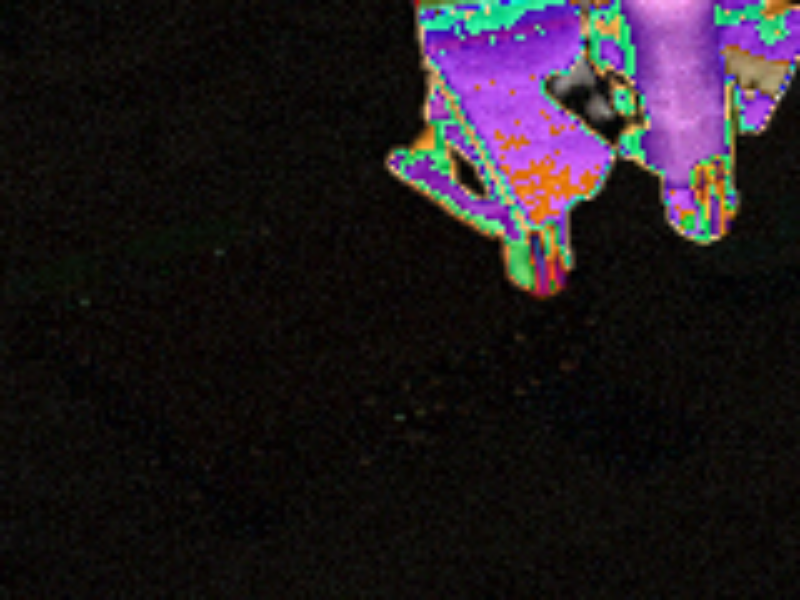

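Call:
{"name": "step_arm", "arguments": {"plan": [{"grip":0,"tx":-0.04,"ty":0,"tz":0.01,"ax":0,"ay":0,"az":0},{"grip":0,"tx":0,"ty":0,"tz":0,"ax":0,"ay":0,"az":0},{"grip":0,"tx":0,"ty":0,"tz":0,"ax":0,"ay":0,"az":0},{"grip":0,"tx":0,"ty":0,"tz":0,"ax":0,"ay":0,"az":0},{"grip":0,"tx":0,"ty":0,"tz":0,"ax":0,"ay":0,"az":0},{"grip":0,"tx":0,"ty":0,"tz":0,"ax":0,"ay":0,"az":0}]}}

```text
time: 14.35
tool_pos: [521.1, 419.6, 60.0]
tcp_rot: [-179.9, -0.3, 19.5]
ft_force: [0.9, -0.5, 9.2]
finger_gap: 0.2
```

Call:
{"name": "step_arm", "arguments": {"plan": [{"grip":0,"tx":0,"ty":0,"tz":0.05,"ax":0,"ay":0,"az":0},{"grip":0,"tx":0,"ty":0,"tz":0,"ax":0,"ay":0,"az":0},{"grip":0,"tx":0,"ty":0,"tz":0,"ax":0,"ay":0,"az":0},{"grip":0,"tx":0,"ty":0,"tz":0,"ax":0,"ay":0,"az":0},{"grip":0,"tx":0,"ty":0,"tz":0,"ax":0,"ay":0,"az":0},{"grip":0,"tx":0,"ty":0,"tz":0,"ax":0,"ay":0,"az":0}]}}

```text
time: 14.85
tool_pos: [521.1, 419.6, 59.9]
tcp_rot: [-179.9, -0.3, 19.5]
ft_force: [-1.6, -1.0, 13.2]
finger_gap: -0.0
```

Call:
{"name": "step_arm", "arguments": {"plan": [{"grip":0,"tx":-0.02,"ty":0,"tz":-0.015,"ax":0,"ay":0,"az":0},{"grip":0,"tx":0,"ty":0,"tz":0,"ax":0,"ay":0,"az":0},{"grip":0,"tx":0,"ty":0,"tz":0,"ax":0,"ay":0,"az":0},{"grip":0,"tx":0,"ty":0,"tz":0,"ax":0,"ay":0,"az":0},{"grip":0,"tx":0,"ty":0,"tz":0,"ax":0,"ay":0,"az":0},{"grip":0,"tx":0,"ty":0,"tz":0,"ax":0,"ay":0,"az":0}]}}

```text
time: 15.35
tool_pos: [521.1, 419.6, 60.0]
tcp_rot: [-179.9, -0.3, 19.5]
ft_force: [0.2, -0.8, 11.3]
finger_gap: 0.0
```

Run:
```python
from bench import *
print(hand_in())
s=sense(); print(s['tool_pos'],s['ft_force'],s['time'])
```

```text
the job is handed in; nothing more can be done
None
the job is handed in; nothing more can be done
```

I pushed the wedge under the short foot with the fingertips alone, then pressed down on the lid corner above it. I handed the job in at about 15.4 s while still holding that press.

**Wedge:** It slid freely, then bound with about 6 N of push, and I stopped there. Its tip ended about 22 mm past the foot's near edge, centred to within about 1 mm. That puts the foot roughly 5.5 mm above the bench. The wedge was not turned more than about 1.5° to the box.

**Press:** The last reading before handing in was 11.3 N straight down, with under 1 N sideways. The fingertips were within about 1 mm of the lid corner. The lid height stayed at 59.9–60.1 mm from about 5 N up to a short peak of 13 N, so the corner did not dip or rock.

**Box position:** Comparing pictures from before the push, after it and during the press showed no visible movement of the box. Nothing else was touched.

**Disagreements and weak points:**
- My first picture estimate put the foot 6.6 to 7.4 mm above the bench, higher than the 5.5 mm the binding point gives. The pictures of the bound wedge agree with the binding point.
- The push peaked at 6 N, with about 4 N upward on the tool as the wedge bound.
- Early in the press the sideways force reached about 4 N, and I eased it out.
- No reading was possible after handing in.

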